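Flip the length stop down and set the board to it

TASK

On the cutting jig, flip the wide stop over towards the robot's side so that it lies fully down, and leave the narrow one standing back. Then push the board along the deck until its end rests against the wide stop and its long edge lies flush against the fence. Only push with the fingers: do not lift or tilt the board, and do not disturb anything else on the table.

Things in the scene. Friction and masses are not known exactly. Their poses are not given: they have to be found in the camera images.
- jig: The fixed jig: plywood deck 165 x 540 mm, 18 mm thick, aluminium fence along its far side, 25 mm thick, top 52 mm above the table. Origin on the table; x points away from the robot to the fence, y along the fence to the robot's left, z up. Fence front face: x = +35 mm. Deck: x -105 to +60, y -270 to +270 mm. Two flip stops sit on the fence right of the board, in either order.
- wide_stop: Fixed steel saddle on the fence top carrying the wide flip stop. Origin: middle of the hinge axis, 62 mm above the table, 10 mm behind the fence's front face. Axes parallel to the jig's; the hinge runs along y. It is 64 mm wide along y, reaches 36 mm behind the axis and 8 mm above it.
- wide_stop_arm (a joint): Hinge angle of the wide stop's aluminium arm, a plate 75 mm long from the hinge, 50 mm wide along the fence, 8 mm thick. 0 = down, level over the deck towards the robot; 1.57 upright; 2.1 = limit, leaning back beyond the fence (starts 1.98 to 2.1, free end 65 mm above the hinge, 38 mm behind). Swings at under 2 N (150 g); brought below 1.1 it falls down by itself.
- wide_stop_edge (a point): Middle of the free end of the wide stop's arm, 75 mm from the hinge; moves with it. Under the arm's outer 55 mm hangs a skirt 34 mm deep round three sides (open towards the hinge): down, it ends 24 mm above the table and its side faces, 25 mm either side of the stop's middle, are what a board's end meets; raised, it points up and towards the robot.
- narrow_stop: Fixed steel saddle on the fence top carrying the narrow flip stop. Origin: middle of the hinge axis, 62 mm above the table, 10 mm behind the fence's front face. Axes parallel to the jig's; the hinge runs along y. It is 32 mm wide along y, reaches 36 mm behind the axis and 8 mm above it.
- narrow_stop_arm (a joint): Hinge angle of the narrow stop's aluminium arm, a plate 75 mm long from the hinge, 18 mm wide along the fence, 8 mm thick. 0 = down, level over the deck towards the robot; 1.57 upright; 2.1 = limit, leaning back beyond the fence (starts 1.98 to 2.1, free end 65 mm above the hinge, 38 mm behind). Swings at under 2 N (150 g); brought below 1.1 it falls down by itself.
- narrow_stop_edge (a point): Middle of the free end of the narrow stop's arm, 75 mm from the hinge; moves with it. Under the arm's outer 55 mm hangs a skirt 34 mm deep round three sides (open towards the hinge): down, it ends 24 mm above the table and its side faces, 9 mm either side of the stop's middle, are what a board's end meets; raised, it points up and towards the robot.
- board: Loose wooden board lying on the deck left of both stops: 70 mm wide (its x), 180 mm long (its y), 28 mm thick, 140 to 280 g. Origin: the centre of its underside, 18 mm above the table. Its y lies nearly along the jig's y, and it starts a few mm clear of the fence.
- board_end (a point): Middle of the board's right-hand end face (its -y end, 90 mm from its centre), the end that must meet the stop.
- board_front_corner (a point): Fence-side corner of the board at its right-hand end (its x = +35, y = -90 mm), at mid thickness.
- board_rear_corner (a point): Fence-side corner of the board at its left-hand end (its x = +35, y = +90 mm), at mid thickness.
- offcut: Bystander, to be left alone: a bare wood offcut 35 x 30 x 26 mm lying on the deck near its right-hand end, clear of the stops. Origin: its underside's centre.
- screw_jar: Bystander, to be left alone: a clear screw jar, 54 mm across, 70 mm tall, behind the fence near the board's end of the jig. Origin: its underside's centre.
- tape_measure: Bystander, to be left alone: a tape measure 40 x 66 x 60 mm on the table behind the fence. Origin: its underside's centre.
- screwdriver: Bystander, to be left alone: a screwdriver lying on the table right of the jig. Origin: its underside's centre.
- glue_bottle: Bystander, to be left alone: a white glue bottle, 60 mm across, 170 mm tall, to the right of the jig. Origin: its underside's centre.
- mug: Bystander, to be left alone: a dark blue mug, 80 mm across, 90 mm tall, to the left of the jig. Origin: its underside's centre.
Not all that is in view belongs to the job. Leave any blue or purple look-alike of the board alone.

How it is judged (in metres and radians):
On the way, in this order (a step that is already met when the one before it is completed fails the run):
1. the wide stop lies fully down (value of joint wide_stop_arm below 0.06 rad), for 0.2 s.
2. the board rests against the wide stop and the fence (y of board_end in the frame of wide_stop between 0.022 and 0.028 m and x of each of board_front_corner, board_rear_corner in the frame of jig above 0.032 m and value of joint wide_stop_arm below 0.06 rad), for 0.2 s.
At the end, for the whole second after the job is handed in: The wide stop is down (within 0.06 rad), the narrow one still stands back (joint above 1.8), the board lies flat and still on the deck, its end within 3 mm of the wide stop's side face, and both corners of its fence-side edge within 3 mm of the fence (all of step 2 and value of joint narrow_stop_arm above 1.8 rad and angle between board's own z axis and vertical below 0.05 rad and height (world z) of board below 0.024 m and linear speed of board below 0.01 m/s); the robot touches nothing.
It fails at once if the board was lifted or tilted (height (world z) of board above 0.028 m or angle between board's own z axis and vertical above 0.12 rad).
It fails at once if the narrow stop was lowered (value of joint narrow_stop_arm below 1.5 rad).
It fails at once if a bystander was moved by more than 25 mm (distance of any of offcut, screw_jar, tape_measure, screwdriver, glue_bottle, mug from where it was at the start of the episode above 0.025 m).
It also fails if it takes over 64 s, if anything falls off the work surface, if the arm or the gripper's body presses on something with over 40 N, if the wrist force passes 120 N, or if a joint passes its speed limit or range.

ROBOT

A 6-joint arm with a two-finger parallel gripper is mounted at the origin on the work surface. World frame = base frame: x ahead of the robot, y to its left, z up, the work surface at z = 0. Lengths are in m, angles in degrees, forces in N, time in s.
With the tool pointing down it reaches from about 0.25 to 0.725 m from the base axis. Payload 9.7 kg.
Tool frame: the origin (TCP) lies at the very end of the fingers, on their centre line; the grasp point (between the pads) lies r.grip_point_offset behind it (r.grip_point_offset is the distance from the TCP to the grasp point, in m); z points along the fingers, y is the line along which they close (so a half turn about z gives the same grasp; the last joint's range is limited). The gripper opens to 85 mm and grips with 20 to 120 N. Pads are 22 mm wide; open, the fingers measure 114 mm over their backs; the gripper's body (76 mm by 85 mm) begins 54 mm behind the grasp point. The pads swing forward as they close: fully open they stand 13 mm farther back than shut.
Start: joints at [-66.349, 4.979, 10.078, 95.1, 0, 90], TCP at [0.221, -0.504, 0.231] pointing down, gripper open.
Joint ranges: [-179.16, 179.16], [-48.56, 103.87], [-65.8, 70.77], [-126.05, 130.52], [-82.76, 87.17], [-180, 180]. Speed limits (degrees/s): [127.2, 127.2, 147.25, 180, 180, 180].

INTERFACE

Orientations are given as [roll, pitch, yaw] about the fixed x, y, z axes, in that order (R = Rz(yaw) Ry(pitch) Rx(roll)).
In Python, from plant import r gives the robot as it stands.
- The arm moves only by the tool drive_tool, never from a script. Its argument "moves" is a list of rows, each a list of 7 numbers: the opening, from -1 (shut) to 1 (fully open), then the shift along the tool's x, y, z in mm, then the turn, a rotation vector about the tool's x, y, z in rad. In form: [[gripper, x, y, z, ax, ay, az], ...]. A call has exactly 10 rows; each row is the pose to reach, as a shift and turn from the pose commanded when the call began, along the tool's axes at that moment; what a row does not reach only later rows make up. A row lasts 1/8 s, in which the tool goes at most 62.5 mm and 10.7 degrees, less where a joint would pass 70% of its speed; a pose out of reach is approached as far as the arm can. A call with a gripper value outside its range is refused whole. The fingers move at their own pace and stop on an object; "grip_force" is the grip in N (left out, the last holds). Time passes only in rows, so rows that repeat a pose let the fingers close, or fill a call up. It gives the time, the measured TCP pose, the force, the opening and the grip force at its end, in the units of the state.
- r.state(): the state, without advancing time (a new reading comes with each control period).
- r.get_image(name): name is "scene" or "top" or "wrist"; returns a dict with "pixels" (400x640x3 uint8, red, green, blue), "z_map" (400x640 float32, m along the optical axis (not along the pixel's ray), 0 where there is no reading), "vfov" (degrees; the focal length in pixels is half the picture's height over the tangent of half this angle, whatever the lens; pixels are square), "cx", "cy" (the principal point, pixels), "pose" (4x4, takes a point from camera to world coordinates); the wrist camera has in their place "T_tool_cam" (4x4, takes a point from camera to tool coordinates, whose origin is the TCP and whose axes are the flange's). Camera axes: x right, y up, looking along -z (the intrinsics and any distortion apply to the point x, -y, -z); pixel columns grow to the right and rows downward; lengths in m; the calibration is good to about 2 mm. A picture is of the moment at which its call begins: read the wrist's pose just before it.
- r.finish_job(): hands the job in; it is judged then, once.
Trained networks look in the newest picture that a camera, given by its name, has taken for a name from the list of things; names that differ only in an ending like _2 or _b are one class to them, and where a whole thing is asked for, a point or a joint stands for the part that bears it (a point fixed in the world has none). Each returns a list of dicts, best first, with "score" (0 to 1); they miss things now and then, are a little off and sometimes report something else, mostly with a low value. They report only what shows in the picture. A call takes as long as a camera call. They do not tell look-alikes from the thing itself.
- r.search_frame(query, camera): "centre" ([row, column] as shares, 0 to 1, of the picture: columns of its width, rows of its height, amid what is visible of it).
- r.mark_of(query, camera): "centre" ([row, column] as shares, 0 to 1, of the picture: columns of its width, rows of its height: a listed point, or the origin of a listed thing).
The state is a dict: "time_s": time; "q": joint angles; "joint_velocities": joint speeds; "effort": joint torques, N m; "eef_pos": TCP position; "eef_rot": TCP orientation; "ft_force": force on the tool from outside, world axes, zero at the start; "torque": the same for the moment, N m; "grip_width": finger opening in m; "gripper_force": force on a finger pad.
Only numpy, scipy, OpenCV 4.12 (cv2) and the standard library are available. Lean on these libraries where they do the work, as an engineer would, in place of code of your own. Each camera call takes 0.05 s, during which the arm holds its last target. There are 200 camera calls.

## Working session

There is one attempt and no reset: what is moved stays moved. The work goes in short steps, Python scripts to look and compute and a tool call to move; the robot and the scene stay as the last step left them, time stands still between calls to the robot, and variables do not carry over. Pictures are saved under pics/ and viewed, at most 10 in all, crops included, and the job is handed in when it is done.

Besides the shell and the picture viewer there is one more tool, called after ">>>" in YAML: its name, and indented under it one key for each argument. drive_tool: Moves the arm, as the interface text tells. Its arguments: {"type":"object","properties":{"moves":{"type":"array"},"grip_force":{"type":"number"}},"required":["moves"]}

```bash
mkdir -p pics; cat > h.py <<'E'
import numpy as np,cv2
from plant import r
from scipy.spatial.transform import Rotation as R
def cloud(im,pose=None):
    T=im.get("pose") if pose is None else pose
    h,w=im["z_map"].shape;f=h/2/np.tan(np.radians(im["vfov"])/2)
    u,v=np.meshgrid(np.arange(w),np.arange(h));z=im["z_map"]
    P=np.stack([(u-im["cx"])/f*z,-(v-im["cy"])/f*z,-z,np.ones_like(z)],-1)@np.array(T).T
    P=P[...,:3];P[z==0]=np.nan;return P
def save(im,n): cv2.imwrite("pics/"+n,im["pixels"][...,::-1])
E
python3 - <<'E'
from h import *
print({k:v for k,v in r.state().items()})
for c in("scene","top"):
    im=r.get_image(c);save(im,c+".png");np.savez(c,P=cloud(im),px=im["pixels"])
    print(c,im["vfov"],im["cx"],im["cy"],np.round(im["pose"],3).tolist(),[k for k in im])
    P=cloud(im)
    for q in("jig","wide_stop","narrow_stop","wide_stop_edge","narrow_stop_edge","board","board_end","board_front_corner","board_rear_corner","offcut","screw_jar","tape_measure"):
        for d in r.mark_of(q,c)[:2]:
            a,b=d["centre"];i,j=int(a*400),int(b*640)
            print(q,round(d["score"],2),i,j,np.round(P[min(max(i,0),399),min(max(j,0),639)],3))
E
```

```text
{'time_s': 0.0, 'q': array([-6.63472072e+01,  5.01150800e+00,  1.00349683e+01,  9.51010442e+01,
       -1.23509582e-03,  9.00008182e+01]), 'joint_velocities': array([-0.09633381, -0.02865675,  0.0389376 , -0.04727939, -0.06509916,
       -0.02350847]), 'effort': array([-2.40664249e-04, -5.20392537e+01,  4.64802217e+01,  1.62716402e-02,
        4.29354003e-06, -1.74083630e-05]), 'eef_pos': array([ 0.22055558, -0.50358184,  0.23058378]), 'eef_rot': array([-1.79922416e+02,  1.23620262e-03,  2.36519763e+01]), 'ft_force': array([ 0.31565162, -0.49749587,  0.17949483]), 'torque': array([-0.07323357,  0.03439003,  0.01829801]), 'gripper_force': 0.0, 'grip_width': 0.08547786336191347}
scene 50.00379131733452 327.0004388890056 198.4162264259453 [[0.697, -0.54, 0.473, 1.123], [0.717, 0.536, -0.445, -0.53], [-0.014, 0.649, 0.761, 1.124], [0.0, 0.0, 0.0, 1.0]] ['pixels', 'z_map', 'vfov', 'cx', 'cy', 'pose']
jig 0.83 227 319 [0.503 0.015 0.018]
jig 0.6 251 282 [ 0.554 -0.169  0.129]
narrow_stop 0.91 231 321 [ 0.551 -0.019  0.075]
wide_stop_edge 0.78 251 284 [ 0.555 -0.164  0.126]
wide_stop_edge 0
[... 1036 characters left out ...]
arrow_stop 0.52 171 345 [ 0.544 -0.007  0.146]
wide_stop_edge 0.5 167 389 [ 0.584 -0.196 -0.003]
wide_stop_edge 0.25 182 294 [0.508 0.191 0.054]
narrow_stop_edge 0.54 162 346 [ 0.603 -0.019 -0.011]
board 0.7 182 179 [0.502 0.656 0.029]
board 0.6 243 291 [0.266 0.199 0.027]
board_end 0.96 227 306 [0.331 0.14  0.027]
board_end 0.89 218 257 [0.364 0.34  0.006]
board_front_corner 0.97 218 293 [ 0.367  0.195 -0.001]
board_front_corner 0.93 215 255 [0.375 0.345 0.03 ]
board_rear_corner 0.89 212 209 [0.384 0.535 0.009]
board_rear_corner 0.84 169 272 [ 0.567  0.286 -0.007]
offcut 0.63 213 389 [ 0.393 -0.191  0.037]
screw_jar 0.69 145 299 [0.655 0.174 0.071]
tape_measure 0.66 145 340 [0.66 0.01 0.06]
```

```bash
python3 -c "
import cv2
a=cv2.imread('pics/scene.png')[100:320,170:470];cv2.imwrite('pics/s2.png',cv2.resize(a,None,fx=2.6,fy=2.6,interpolation=2))
a=cv2.imread('pics/top.png')[120:270,190:440];cv2.imwrite('pics/t2.png',cv2.resize(a,None,fx=3.2,fy=3.2,interpolation=2))"
```

```text
(no output)
```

View pics/s2.png

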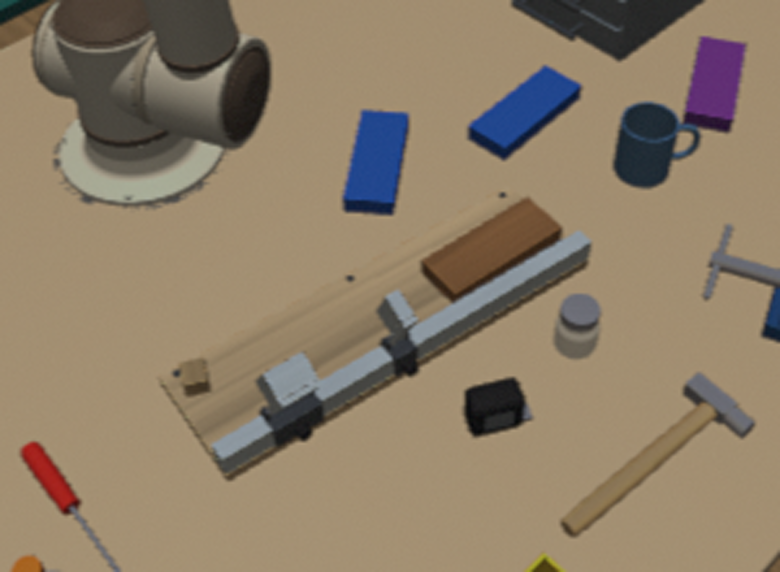

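View pics/t2.png

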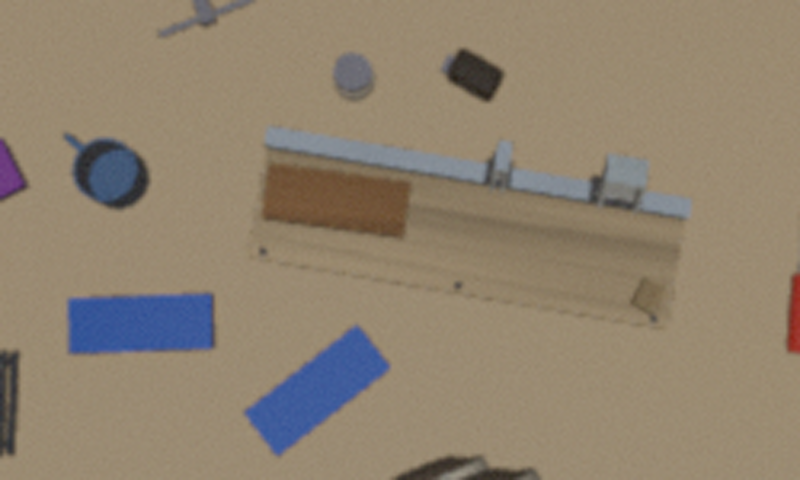

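```bash
cat > fit.py <<'E'
from h import *
for c in("top","scene"):
    d=np.load(c+".npz");P=d["P"];px=d["px"];hsv=cv2.cvtColor(px,cv2.COLOR_RGB2HSV).astype(int)
    reg=np.isfinite(P[...,0])&(P[...,0]>.4)&(P[...,0]<.64)&(P[...,1]>-.32)&(P[...,1]<.32)
    br=reg&(P[...,2]>.033)&(hsv[...,1]>110)&(hsv[...,0]<20)&(hsv[...,2]<140)
    br=cv2.morphologyEx(br.astype(np.uint8),cv2.MORPH_OPEN,np.ones((3,3)))
    n,l,s,_=cv2.connectedComponentsWithStats(br);k=1+np.argmax(s[1:,4]);m=l==k
    Q=P[m];rc=cv2.minAreaRect(Q[:,:2].astype(np.float32)*1000)
    print(c,"board",rc,np.median(Q[:,2]),m.sum(),s[1:,4])
    fe=reg&(P[...,2]>.042)&(P[...,2]<.062)&(hsv[...,1]<75)
    F=P[fe];print("fence n",fe.sum(),np.median(F[:,2]))
    rf=cv2.fitLine(F[:,:2].astype(np.float32),cv2.DIST_HUBER,0,.003,.001).ravel()
    print("fence line",rf,np.degrees(np.arctan2(rf[0],rf[1])), cv2.minAreaRect(F[:,:2].astype(np.float32)*1000))
    e=rf[:2]*np.sign(rf[1]);nrm=np.array([e[1],-e[0]])
    t=(F[:,:2]-rf[2:])@nrm;s_=F[:,:2]@e
    print("perp pct",np.percentile(t,[2,5,50,95,98]),"along",np.percentile(s_,[.5,1,99,99.5]))
    st=reg&(P[...,2]>.085)&(hsv[...,1]<75)
    n,l,s,_=cv2.connectedComponentsWithStats(st.astype(np.uint8))
    for k in range(1,n):
        if s[k,4]>8:
            Q=P[l==k];a=Q[:,:2]@e;b=Q[:,:2]@nrm-rf[2:]@nrm
            print("stop along",np.percentile(a,[2,50,98]).round(3),"perp",np.percentile(b,[2,50,98]).round(3),"z",np.percentile(Q[:,2],[2,50,98]).round(3),s[k,4])
    dk=reg&(P[...,2]>.010)&(P[...,2]<.026)
    D=P[dk];print("deck rect",cv2.minAreaRect(D[:,:2].astype(np.float32)*1000),dk.sum())
E
python3 fit.py
```

```text
top board ((509.0367736816406, 189.86793518066406), (175.50982666015625, 67.8050765991211), 82.26846313476562) 0.04546379737767747 707 [707]
fence n 729 0.0513103039117353
fence line [0.1543586  0.9880149  0.54998094 0.03139484] 8.879598 ((549.7368774414062, 12.246368408203125), (539.23291015625, 33.34510803222656), 81.13288116455078)
perp pct [-0.01251986 -0.01154856 -0.00020033  0.01227101  0.01369325] along [-0.16955063 -0.16710204  0.36203481  0.36352252]
stop along [0.063 0.072 0.081] perp [-0.025  0.005  0.031] z [0.098 0.135 0.148] 69
stop along [-0.102 -0.076 -0.052] perp [-0.018  0.014  0.039] z [0.092 0.132 0.151] 169
deck rect ((518.5409545898438, -3.698486328125), (238.427734375, 625.1115112304688), 0.3802873194217682) 3062
scene board ((513.7512817382812, 191.02059936523438), (179.86264038085938, 75.29571533203125), 84.40065002441406) 0.04626053947579456 942 [942]
fence n 1398 0.05222668372033501
fence line [0.14078298 0.9900405  0.55892783 0.03548849] 8.093157 ((560.6165771484375, 15.287246704101562), (539.3130493164062, 50.3049201965332), 81.15046691894531)
perp pct [-0.01834323 -0.01609869 -0.00040391  0.01222873  0.0153326 ] along [-0.17404243 -0.17181502  0.35633914  0.36083316]
stop along [0.059 0.062 0.077] perp [-0.027  0.001  0.023] z [0.089 0.13  0.147] 177
stop along [-0.105 -0.086 -0.056] perp [-0.018  0.01   0.03 ] z [0.092 0.133 0.146] 331
deck rect ((483.51458740234375, 27.95513916015625), (543.1080932617188, 172.46287536621094), 81.8135986328125) 3157
```

The brown board is at the left end of the deck. The narrow stop is mid-fence (crop pixel ~(400,350)) and the wide stop is on the right (~(290,400)). In the jig frame that puts the wide stop at y≈-173 mm and the narrow one at y≈-24 mm. I'll approach a point behind the wide stop.

>>> drive_tool:
  moves:
    - [-1,52,-18,0,0,0,0.063]
    - [-1,104,-35,0,0,0,0.126]
    - [-1,156,-53,0,0,0,0.19]
    - [-1,209,-71,0,0,0,0.253]
    - [-1,261,-88,0,0,0,0.316]
    - [-1,313,-106,0,0,0,0.38]
    - [-1,365,-124,0,0,0,0.443]
    - [-1,417,-141,0,0,0,0.506]
    - [-1,469,-159,0,0,0,0.568]
    - [-1,469,-159,0,0,0,0.568]

```text
time_s: 2.55
eef_pos: [0.5884, -0.1673, 0.2301]
eef_rot: [-180.0, 0.1, -8.7]
ft_force: [-0.5, -0.0, -0.4]
grip_width: -0.0001
gripper_force: 0.0
```

```bash
cat > jig.py <<'E'
from h import *
a=np.radians(-8.88);O=np.array([.4997,.019]);N=np.array([np.cos(a),np.sin(a)]);E_=np.array([-np.sin(a),np.cos(a)])
def tj(p): d=np.asarray(p)[...,:2]-O; return np.stack([d@N,d@E_],-1)
def wrist():
    s=r.state();im=r.get_image("wrist");T=np.eye(4);T[:3,:3]=R.from_euler("xyz",s["eef_rot"],degrees=True).as_matrix();T[:3,3]=s["eef_pos"]
    return im,cloud(im,T@np.array(im["T_tool_cam"]))
E
python3 - <<'E'
from jig import *
s=r.state();print(s["time_s"],s["eef_pos"],s["eef_rot"],tj(s["eef_pos"]),r.grip_point_offset,s["grip_width"])
im,P=wrist();save(im,"w1.png");J=tj(P)
m=np.isfinite(P[...,2])&(P[...,2]>.085)&(P[...,2]<.16)&(J[...,0]>0)&(J[...,0]<.12)
Q=np.c_[J[m],P[m][:,2]];print(m.sum(),np.percentile(Q,[1,5,50,95,99],axis=0).round(3))
m=(P[...,2]>.045)&(P[...,2]<.058)&(J[...,0]>0.0)&(J[...,0]<.1)
Q=np.c_[J[m],P[m][:,2]];print(m.sum(),np.percentile(Q,[1,5,50,95,99],axis=0).round(3))
E
```

```text
2.55 [ 0.58839384 -0.16730212  0.23010419] [-1.79967699e+02  6.63315227e-02 -8.70140790e+00] [ 0.11638936 -0.1703778 ] 0.0187 -0.0001223028559340756
4662 [[ 0.028 -0.192  0.088]
 [ 0.037 -0.188  0.097]
 [ 0.068 -0.029  0.13 ]
 [ 0.086 -0.014  0.143]
 [ 0.088 -0.012  0.145]]
9923 [[ 0.002 -0.26   0.045]
 [ 0.008 -0.244  0.046]
 [ 0.051 -0.024  0.052]
 [ 0.069  0.141  0.057]
 [ 0.07   0.156  0.058]]
```

View pics/w1.png

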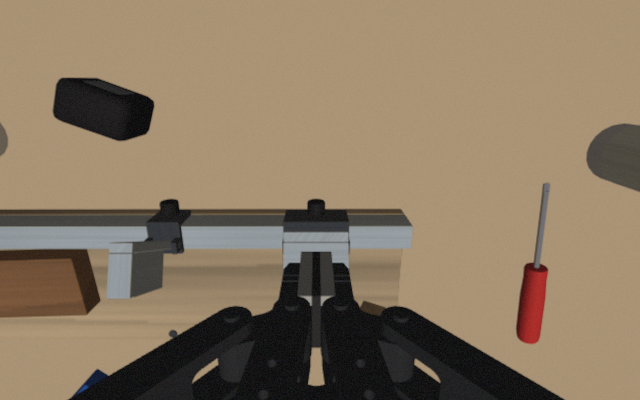

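>>> drive_tool:
  moves:
    - [-1,0,0,45,0,0,0]
    - [-1,0,0,90,0,0,0]
    - [-1,0,0,130,0,0,0]
    - [-1,0,0,130,0,0,0]
    - [-1,-15,0,130,0,0,0]
    - [-1,-30,0,130,0,0,0]
    - [-1,-45,0,130,0,0,0]
    - [-1,-60,0,130,0,0,0]
    - [-1,-75,0,130,0,0,0]
    - [-1,-90,0,130,0,0,0]

```text
time_s: 3.85
eef_pos: [0.497, -0.1564, 0.1026]
eef_rot: [180.0, -0.1, -8.9]
ft_force: [-0.9, 0.9, 0.2]
grip_width: 0.0002
gripper_force: 0.0
```

>>> drive_tool:
  moves:
    - [-1,-10,0,0,0,0,0]
    - [-1,-20,0,0,0,0,0]
    - [-1,-20,0,-40,0,0,0]
    - [-1,-20,0,-90,0,0,0]
    - [-1,-20,-30,-130,0,0,0]
    - [-1,-20,-80,-130,0,0,0]
    - [-1,-20,-140,-130,0,0,0]
    - [-1,-20,-200,-130,0,0,0]
    - [-1,-20,-240,-130,0,0,0]
    - [-1,-20,-240,-130,0,0,0]

```text
time_s: 5.1
eef_pos: [0.5057, -0.0241, 0.2311]
eef_rot: [-177.5, 0.1, -4.1]
ft_force: [-0.5, -0.8, -0.9]
grip_width: 0.0
gripper_force: 0.0
```

```bash
python3 - <<'E'
from jig import *
s=r.state();print(s["time_s"],tj(s["eef_pos"]),s["eef_pos"],s["eef_rot"],s["ft_force"])
im,P=wrist();save(im,"w2.png");J=tj(P)
def rect(m,n):
    l,q,st,_=(lambda t:(t[1],t[2],t[2],t[3]))(cv2.connectedComponentsWithStats(m.astype(np.uint8)))
    m=l==1+np.argmax(q[1:,4]); print(n,m.sum(),cv2.minAreaRect((J[m]*1000).astype(np.float32)),np.median(P[m][:,2]).round(4),np.percentile(J[m],[1,99],axis=0).round(4).tolist())
hsv=cv2.cvtColor(im["pixels"],cv2.COLOR_RGB2HSV).astype(int)
rect((P[...,2]>.038)&(P[...,2]<.054)&(hsv[...,1]>90)&(J[...,0]<.05)&(J[...,0]>-.1)&(J[...,1]>-.05),"board")
rect((P[...,2]>.046)&(P[...,2]<.058)&(hsv[...,1]<70)&(J[...,0]>.02)&(J[...,0]<.09),"fence")
m=(P[...,2]>.06)&(P[...,2]<.16)&(hsv[...,1]<70)&(J[...,1]<-.1)&(J[...,0]>-.06)&(J[...,0]<.1)
if m.sum()>20: rect(m,"wide")
E
```

```text
5.1 [ 0.0126207 -0.0416862] [ 0.50573451 -0.02413474  0.23113754] [-1.77469152e+02  1.24033705e-01 -4.10176131e+00] [-0.51482417 -0.7600191  -0.87400346]
board 12335 ((-15.577442169189453, 174.85556030273438), (70.21963500976562, 181.34666442871094), 2.2011444568634033) 0.0462 [[-0.05, 0.0851], [0.0208, 0.262]]
fence 7973 ((48.71414566040039, 132.59434509277344), (25.376117706298828, 266.3255920410156), 0.22999157011508942) 0.0521 [[0.0366, 0.0024], [0.0614, 0.2604]]
wide 5224 ((13.11349105834961, -168.49008178710938), (81.063232421875, 64.79056549072266), 0.33293354511260986) 0.0657 [[-0.026, -0.1974], [0.052, -0.1366]]
```

View pics/w2.png

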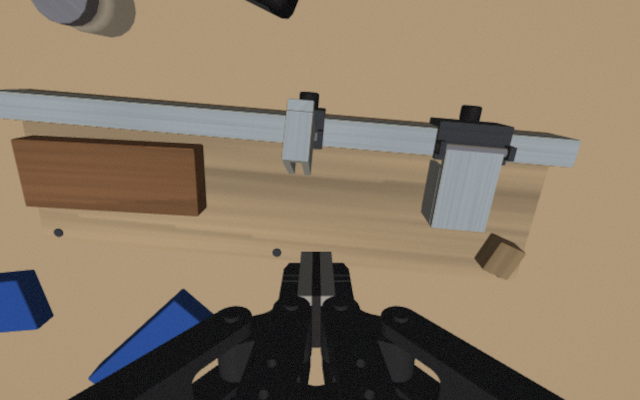

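>>> drive_tool:
  moves:
    - [-1,-5,-30,0,0,0,0]
    - [-1,-10,-60,0,0,0,0]
    - [-1,-15,-90,0,0,0,0]
    - [-1,-18,-120,0,0,0,0]
    - [-1,-20,-150,0,0,0,0]
    - [-1,-20,-180,0,0,0,0]
    - [-1,-20,-210,0,0,0,0]
    - [-1,-20,-240,0,0,0,0]
    - [-1,-20,-240,0,0,0,0]
    - [-1,-20,-240,0,0,0,0]

```text
time_s: 6.4
eef_pos: [0.504, 0.0343, 0.2414]
eef_rot: [-174.8, 0.2, 1.0]
ft_force: [0.6, -0.1, 0.7]
grip_width: 0.0001
gripper_force: 0.0
```

```bash
cat > look.py <<'E'
from jig import *
import sys
s=r.state();print(s["time_s"],"tcp",tj(s["eef_pos"]).round(4),s["eef_pos"].round(4),s["eef_rot"].round(2),s["ft_force"].round(1),np.abs(s["joint_velocities"]).max().round(2))
if len(sys.argv)>1:
    im,P=wrist();save(im,sys.argv[1]);J=tj(P);hsv=cv2.cvtColor(im["pixels"],cv2.COLOR_RGB2HSV).astype(int)
    def rect(m,n):
        _,l,q,_=cv2.connectedComponentsWithStats(m.astype(np.uint8))
        if len(q)<2: print(n,"none");return
        m=l==1+np.argmax(q[1:,4]);c=cv2.boxPoints(cv2.minAreaRect((J[m]*1000).astype(np.float32)));print(n,m.sum(),c.round(1).tolist(),np.median(P[m][:,2]).round(4))
    rect((P[...,2]>.038)&(P[...,2]<.054)&(hsv[...,1]>90)&(J[...,0]<.05)&(J[...,0]>-.1),"board")
    rect((P[...,2]>.046)&(P[...,2]<.058)&(hsv[...,1]<70)&(J[...,0]>.02)&(J[...,0]<.09),"fence")
    rect((P[...,2]>.059)&(P[...,2]<.075)&(hsv[...,1]<70)&(hsv[...,2]>95)&(J[...,1]<-.1)&(J[...,0]>-.06)&(J[...,0]<.1),"wide")
E
python3 look.py w3.png
```

```text
6.4 tcp [0.0018 0.0157] [0.504  0.0343 0.2414] [-174.78    0.22    1.  ] [ 0.6 -0.1  0.7] 1.27
board 11822 [[-54.099998474121094, 263.6000061035156], [-47.20000076293945, 83.30000305175781], [22.899999618530273, 85.9000015258789], [16.100000381469727, 266.20001220703125]] 0.0462
fence 8323 [[34.900001525878906, 276.29998779296875], [35.400001525878906, -15.699999809265137], [68.80000305175781, -15.600000381469727], [68.30000305175781, 276.29998779296875]] 0.0521
wide 4841 [[-27.799999237060547, -195.5], [51.20000076293945, -196.3000030517578], [51.79999923706055, -143.10000610351562], [-27.299999237060547, -142.3000030517578]] 0.0657
```

```bash
python3 -c "
from h import *
print(r.state()['q'].round(1),r.state()['joint_velocities'].round(1))"
```

```text
[  1.   -0.8   5.1  96.1   5.2 179.9] [ 0.  -0.1 -0.2  0.1 -0.   0.1]
```

>>> drive_tool:
  moves:
    - [-1,0,0,0,0,0,0]
    - [-1,0,0,0,0,0,0]
    - [-1,0,0,0,0,0,0]
    - [-1,0,0,0,0,0,0]
    - [-1,0,0,0,0,0,0]
    - [-1,0,0,0,0,0,0]
    - [-1,0,0,0,0,0,0]
    - [-1,0,0,0,0,0,0]
    - [-1,0,0,0,0,0,0]
    - [-1,0,0,0,0,0,0]

```text
time_s: 7.7
eef_pos: [0.5039, 0.0343, 0.2414]
eef_rot: [-174.8, 0.2, 1.0]
ft_force: [0.1, -0.0, 0.9]
grip_width: -0.0001
gripper_force: 0.0
```

```bash
python3 -c "
from h import *
print(r.state()['q'].round(1),r.state()['joint_velocities'].round(1))"; python3 look.py
```

```text
[  1.   -0.9   5.1  96.1   5.2 179.9] [-0.  -0.  -0.1 -0.1 -0.   0. ]
7.7 tcp [0.0017 0.0158] [0.5039 0.0343 0.2414] [-174.78    0.22    1.01] [ 0.1 -0.   0.9] 0.09
```

```bash
cat > plan.py <<'E'
from jig import *
import sys
# plan.py jx jy z yaw_jig : shift (mm) and rotvec in tool axes
jx,jy,z,yw=map(float,sys.argv[1:5]);s=r.state()
C=R.from_euler("xyz",s["eef_rot"],degrees=True);G=R.from_euler("xyz",[180,0,-8.88+yw],degrees=True)
p=np.r_[O+N*jx+E_*jy,z];print("shift",(C.inv().apply(p-s["eef_pos"])*1000).round(1),"rot",(C.inv()*G).as_rotvec().round(4),"world",p.round(3))
E
python3 plan.py -.018 .31 .23 90
```

```text
shift [  31.1 -291.    37.9] rot [-0.0785 -0.0605 -1.3973] world [0.53  0.328 0.23 ]
```

>>> drive_tool:
  moves:
    - [-0.4,3.5,-32,4,-0.009,-0.007,-0.155]
    - [-0.4,7,-65,8,-0.017,-0.013,-0.31]
    - [-0.4,10,-97,13,-0.026,-0.02,-0.466]
    - [-0.4,14,-129,17,-0.035,-0.027,-0.621]
    - [-0.4,17,-162,21,-0.044,-0.034,-0.776]
    - [-0.4,21,-194,25,-0.052,-0.04,-0.931]
    - [-0.4,24,-226,29,-0.061,-0.047,-1.087]
    - [-0.4,28,-259,34,-0.07,-0.054,-1.242]
    - [-0.4,31,-291,38,-0.078,-0.06,-1.397]
    - [-0.4,31,-291,38,-0.078,-0.06,-1.397]

```text
time_s: 8.95
eef_pos: [0.5293, 0.33, 0.2289]
eef_rot: [-179.9, -0.0, 81.3]
ft_force: [-0.6, 0.1, 0.0]
grip_width: 0.0256
gripper_force: 0.0
```

```bash
python3 look.py; python3 plan.py -.015 .31 .03 90; python3 -c "
from h import *
print(r.state()['q'].round(1),r.state()['grip_width'])"
```

```text
8.95 tcp [-0.0188  0.3118] [0.5293 0.33   0.2289] [-179.94   -0.     81.3 ] [-0.6  0.1  0. ] 3.12
shift [ -1.8   4.  198.9] rot [-0.001  -0.      0.0031] world [0.533 0.328 0.03 ]
[ 31.9  15.5  21.9  96.4   0.  130.6] 0.025580094662283594
```

>>> drive_tool:
  moves:
    - [-0.4,0,4,50,0,0,0]
    - [-0.4,0,4,100,0,0,0]
    - [-0.4,0,4,150,0,0,0]
    - [-0.4,0,4,185,0,0,0]
    - [-0.4,0,4,200,0,0,0]
    - [-0.4,-15,4,200,0,0,0]
    - [-0.4,-28,4,200,0,0,0]
    - [-0.4,-36,4,200,0,0,0]
    - [-0.4,-46,4,200,0,0,0]
    - [-0.4,-60,4,200,0,0,0]

```text
time_s: 10.2
eef_pos: [0.5245, 0.268, 0.0305]
eef_rot: [180.0, -0.1, 81.1]
ft_force: [-0.4, 2.3, 1.1]
grip_width: 0.0258
gripper_force: 0.8
```

```bash
python3 look.py
```

```text
10.2 tcp [-0.0139  0.2499] [0.5245 0.268  0.0305] [ 1.7995e+02 -9.0000e-02  8.1120e+01] [-0.4  2.3  1.1] 10.93
```

>>> drive_tool:
  moves:
    - [-0.4,-14,0,0,0,0,0]
    - [-0.4,-28,0,0,0,0,0]
    - [-0.4,-42,0,0,0,0,0]
    - [-0.4,-56,0,0,0,0,0]
    - [-0.4,-70,0,0,0,0,0]
    - [-0.4,-84,0,0,0,0,0]
    - [-0.4,-98,0,0,0,0,0]
    - [-0.4,-112,0,0,0,0,0]
    - [-0.4,-126,0,0,0,0,0]
    - [-0.4,-136,0,0,0,0,0]

```text
time_s: 11.45
eef_pos: [0.5031, 0.1331, 0.0298]
eef_rot: [-180.0, -0.0, 81.1]
ft_force: [-0.1, 1.5, 0.7]
grip_width: 0.0256
gripper_force: 0.9
```

```bash
python3 look.py w4.png; python3 -c "
from h import *
print(r.state()['q'].round(1))"
```

```text
11.45 tcp [-0.0142  0.1132] [0.5031 0.1331 0.0298] [-1.7999e+02 -4.0000e-02  8.1080e+01] [-0.1  1.5  0.7] 7.67
board 5862 [[-34.79999923706055, 105.69999694824219], [-33.29999923706055, 62.400001525878906], [5.199999809265137, 63.79999923706055], [3.5999999046325684, 107.0999984741211]] 0.0456
fence 24661 [[35.20000076293945, 220.3000030517578], [35.29999923706055, 92.30000305175781], [62.0, 92.30000305175781], [61.900001525878906, 220.3000030517578]] 0.0517
wide none
[ 14.7   2.  -15.5  72.6  -0.  113.7]
```

View pics/w4.png

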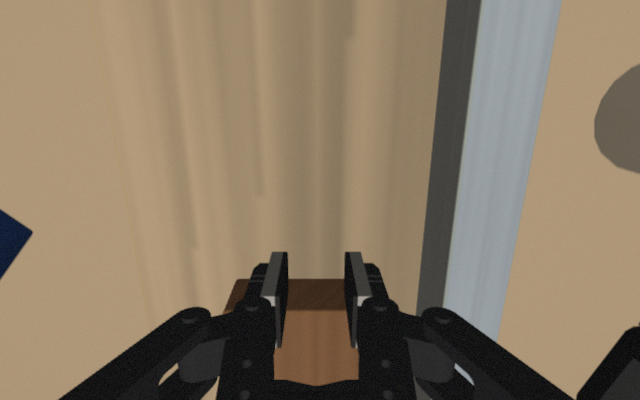

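>>> drive_tool:
  moves:
    - [-0.4,-13,0,0,0,0,0]
    - [-0.4,-26,0,0,0,0,0]
    - [-0.4,-39,0,0,0,0,0]
    - [-0.4,-50,0,0,0,0,0]
    - [-0.4,-52,0,0,0,0,0]
    - [-0.4,-40,0,0,0,0,0]
    - [-0.4,-20,0,0,0,0,0]
    - [-1,-20,-10,-50,0,0,0]
    - [-1,-30,-50,-110,0,0,0]
    - [-1,-60,-90,-160,0,0,0]

```text
time_s: 12.75
eef_pos: [0.4157, 0.0956, 0.1784]
eef_rot: [180.0, -0.1, 81.3]
ft_force: [-0.4, 0.4, 1.2]
grip_width: -0.0003
gripper_force: 0.0
```

```bash
python3 look.py w5.png; python3 plan.py -.09 -.04 .03 90; python3 - <<'E'
from jig import *
im=r.get_image("top");P=cloud(im);J=tj(P);hsv=cv2.cvtColor(im["pixels"],cv2.COLOR_RGB2HSV).astype(int)
br=(P[...,2]>.033)&(P[...,2]<.055)&(hsv[...,1]>110)&(hsv[...,0]<20)&(hsv[...,2]<140)&(abs(J[...,0])<.1)&(abs(J[...,1])<.27)
print(br.sum(),cv2.boxPoints(cv2.minAreaRect((J[br]*1000).astype(np.float32))).round(1).tolist())
E
```

```text
12.75 tcp [-0.0948  0.0627] [0.4157 0.0956 0.1784] [ 1.7998e+02 -6.0000e-02  8.1250e+01] [-0.4  0.4  1.2] 46.27
board 8976 [[-55.400001525878906, -65.80000305175781], [14.399999618530273, -66.0999984741211], [15.0, 51.79999923706055], [-54.900001525878906, 52.099998474121094]] 0.0457
fence 10835 [[33.400001525878906, 199.3000030517578], [34.79999923706055, -94.0], [69.5, -93.80000305175781], [68.0999984741211, 199.5]] 0.0518
wide none
shift [-101.3    5.8  154.5] rot [ 0.0054 -0.0025  0.0017] world [ 0.405 -0.007  0.03 ]
447 [[-56.70000076293945, -129.5], [9.899999618530273, -131.0], [12.699999809265137, -6.199999809265137], [-53.900001525878906, -4.699999809265137]]
```

View pics/w5.png

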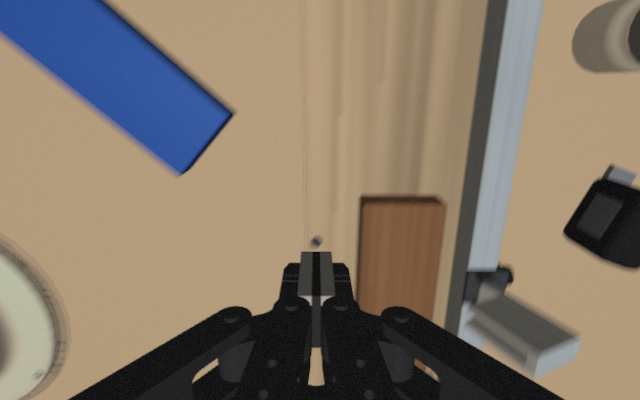

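>>> drive_tool:
  moves:
    - [-1,-50,5,40,0,0,0]
    - [-1,-92,10,100,0,0,0]
    - [-1,-92,10,145,0,0,0]
    - [-1,-92,10,160,0,0,0]
    - [-1,-92,20,160,0,0,0]
    - [-1,-92,30,160,0,0,0]
    - [-1,-92,38,160,0,0,0]
    - [-1,-92,44,160,0,0,0]
    - [-1,-92,49,160,0,0,0]
    - [-1,-92,52,160,0,0,0]

```text
time_s: 14.1
eef_pos: [0.4495, -0.0028, 0.0179]
eef_rot: [-179.4, -0.1, 81.2]
ft_force: [-41.6, 5.8, 37.1]
grip_width: 0.0001
gripper_force: 27.9
```

```bash
python3 look.py
```

```text
14.1 tcp [-0.0463 -0.0293] [ 0.4495 -0.0028  0.0179] [-1.7944e+02 -6.0000e-02  8.1210e+01] [-41.6   5.8  37.1] 2.87
```

>>> drive_tool:
  moves:
    - [-1,0,-3,-3,0,0,0]
    - [-1,0,-15,-8,0,0,0]
    - [-1,0,-20,-50,0,0,0]
    - [-0.4,20,-20,-100,0,0,0]
    - [-0.4,70,-10,-140,0,0,0]
    - [-0.4,120,20,-140,0,0,0]
    - [-0.4,120,30,-140,0,0,0]
    - [-0.4,120,30,-140,0,0,0]
    - [-0.4,120,30,-140,0,0,0]
    - [-0.4,120,30,-140,0,0,0]

```text
time_s: 15.35
eef_pos: [0.5011, 0.1082, 0.1569]
eef_rot: [180.0, -0.0, 81.0]
ft_force: [0.6, 0.9, -0.1]
grip_width: 0.0255
gripper_force: 0.0
```

```bash
python3 look.py w6.png; python3 plan.py -.002 .09 .03 90
```

```text
15.35 tcp [-0.0124  0.0884] [0.5011 0.1082 0.1569] [ 1.7999e+02 -4.0000e-02  8.1040e+01] [ 0.6  0.9 -0.1] 0.15
board 8882 [[-33.70000076293945, -94.69999694824219], [36.70000076293945, -94.80000305175781], [36.79999923706055, 52.70000076293945], [-33.5, 52.79999923706055]] 0.0456
fence 10819 [[30.100000381469727, 219.89999389648438], [38.099998474121094, -10.0], [68.80000305175781, -8.899999618530273], [60.79999923706055, 221.0]] 0.0517
wide none
shift [  1.5  10.3 126.9] rot [ 0.0003 -0.0008 -0.0013] world [0.512 0.108 0.03 ]
```

>>> drive_tool:
  moves:
    - [-0.4,2,10,50,0,0,0]
    - [-0.4,2,10,100,0,0,0]
    - [-0.4,2,10,127,0,0,0]
    - [-0.4,2,10,127,0,0,0]
    - [-0.4,-10,10,127,0,0,0]
    - [-0.4,-20,10,127,0,0,0]
    - [-0.4,-26,10,127,0,0,0]
    - [-0.4,-32,10,127,0,0,0]
    - [-0.4,-37,10,127,0,0,0]
    - [-0.4,-39,10,127,0,0,0]

```text
time_s: 16.65
eef_pos: [0.5055, 0.0688, 0.0297]
eef_rot: [180.0, -0.1, 81.1]
ft_force: [0.5, 1.5, 1.2]
grip_width: 0.0257
gripper_force: 0.9
```

>>> drive_tool:
  moves:
    - [-0.4,-0.5,0,0,0,0,0]
    - [-0.4,-1,0,0,0,0,0]
    - [-0.4,-1.5,0,0,0,0,0]
    - [-0.4,-2,0,0,0,0,0]
    - [-0.4,-2.5,0,0,0,0,0]
    - [-0.4,-3,0,0,0,0,0]
    - [-0.4,-3.5,0,0,0,0,0]
    - [-0.4,-4,0,0,0,0,0]
    - [-0.4,-4,0,0,0,0,0]
    - [-0.4,-4,0,0,0,0,0]

```text
time_s: 17.9
eef_pos: [0.5048, 0.0649, 0.0296]
eef_rot: [-180.0, -0.0, 81.1]
ft_force: [0.0, 0.9, 0.5]
grip_width: 0.0258
gripper_force: 0.4
```

No stop contact yet, so I'll continue in small steps.

>>> drive_tool:
  moves:
    - [-0.4,-0.5,0,0,0,0,0]
    - [-0.4,-1,0,0,0,0,0]
    - [-0.4,-1.5,0,0,0,0,0]
    - [-0.4,-2,0,0,0,0,0]
    - [-0.4,-2.5,0,0,0,0,0]
    - [-0.4,-3,0,0,0,0,0]
    - [-0.4,-3.5,0,0,0,0,0]
    - [-0.4,-4,0,0,0,0,0]
    - [-0.4,-4,0,0,0,0,0]
    - [-0.4,-4,0,0,0,0,0]

```text
time_s: 19.15
eef_pos: [0.5044, 0.0643, 0.0297]
eef_rot: [-179.9, -0.4, 81.2]
ft_force: [1.0, 21.3, -1.2]
grip_width: 0.0257
gripper_force: 10.4
```

```bash
python3 look.py
```

```text
19.15 tcp [-0.0024  0.0454] [0.5044 0.0643 0.0297] [-179.95   -0.43   81.24] [ 1.  21.3 -1.2] 0.06
```

Firm contact with the stop (21 N). I'll back off and inspect.

>>> drive_tool:
  moves:
    - [-0.4,2,0,0,0,0,0]
    - [-0.4,5,0,0,0,0,0]
    - [-0.4,20,0,0,0,0,0]
    - [-0.4,35,0,-30,0,0,0]
    - [-1,35,-10,-80,0,0,0]
    - [-1,10,-70,-130,0,0,0]
    - [-1,-40,-110,-150,0,0,0]
    - [-1,-70,-115,-150,0,0,0]
    - [-1,-70,-115,-150,0,0,0]
    - [-1,-70,-115,-150,0,0,0]

```text
time_s: 20.4
eef_pos: [0.3802, 0.0098, 0.1795]
eef_rot: [180.0, -0.0, 81.1]
ft_force: [-0.0, -0.6, 0.1]
grip_width: -0.0003
gripper_force: 0.0
```

```bash
python3 look.py w7.png; python3 - <<'E'
from jig import *
for c in("top","scene"):
    im=r.get_image(c);save(im,c+"7.png");P=cloud(im);J=tj(P);hsv=cv2.cvtColor(im["pixels"],cv2.COLOR_RGB2HSV).astype(int)
    b=(abs(J[...,0])<.1)&(abs(J[...,1])<.27)
    br=b&(P[...,2]>.033)&(P[...,2]<.055)&(hsv[...,1]>110)&(hsv[...,0]<20)&(hsv[...,2]<140)
    print(c,"board",br.sum(),cv2.boxPoints(cv2.minAreaRect((J[br]*1000).astype(np.float32))).round(1).tolist())
    w=b&(P[...,2]>.059)&(P[...,2]<.075)&(hsv[...,1]<70)&(J[...,1]<-.1)&(J[...,0]<.03)
    print(w.sum(),cv2.boxPoints(cv2.minAreaRect((J[w]*1000).astype(np.float32))).round(1).tolist(),np.median(P[w][:,2]))
a=cv2.imread('pics/scene7.png')[170:310,210:430];cv2.imwrite('pics/s7.png',cv2.resize(a,None,fx=3.6,fy=3.6,interpolation=2))
E
python3 plan.py -.085 -.058 .03 90
```

```text
20.4 tcp [-0.1166 -0.0275] [0.3802 0.0098 0.1795] [ 1.7998e+02 -5.0000e-02  8.1060e+01] [-0.  -0.6  0.1] 1.14
board 17144 [[-35.29999923706055, 36.0], [-35.099998474121094, -143.60000610351562], [37.900001525878906, -143.5], [37.70000076293945, 36.0]] 0.0457
fence 10788 [[34.20000076293945, 109.0], [34.400001525878906, -201.1999969482422], [69.69999694824219, -201.1999969482422], [69.5, 109.0]] 0.0518
wide 1432 [[-12.399999618530273, -145.0], [51.0, -185.8000030517578], [69.19999694824219, -157.60000610351562], [5.900000095367432, -116.80000305175781]] 0.0655
top board 380 [[-31.5, -144.39999389648438], [32.0, -145.8000030517578], [35.79999923706055, 31.0], [-27.700000762939453, 32.400001525878906]]
162 [[-28.799999237060547, -197.8000030517578], [28.799999237060547, -198.6999969482422], [29.600000381469727, -148.39999389648438], [-28.100000381469727, -147.5]] 0.06541111581675318
scene board 704 [[-53.400001525878906, -248.6999969482422], [21.700000762939453, -254.0], [42.099998474121094, 33.400001525878906], [-33.0, 38.70000076293945]]
265 [[-29.200000762939453, -143.60000610351562], [-27.299999237060547, -195.0], [30.200000762939453, -192.8000030517578], [28.200000762939453, -141.39999389648438]] 0.06629630896631311
shift [-30.9  31.9 149. ] rot [-0.0012 -0.0005  0.0007] world [ 0.407 -0.025  0.03 ]
```

View pics/s7.png

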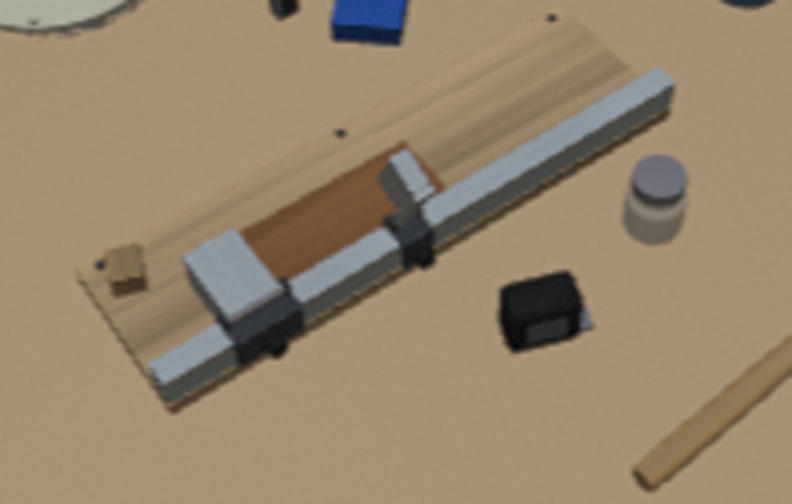

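Picture: wide arm flat at crop (235,275), board end against it and its edge along the fence, narrow stop still back at (410,180). One last gentle push towards the fence.

>>> drive_tool:
  moves:
    - [-1,-31,20,50,0,0,0]
    - [-1,-31,25,100,0,0,0]
    - [-1,-31,30,140,0,0,0]
    - [-1,-31,32,148,0,0,0]
    - [-1,-31,45,148,0,0,0]
    - [-1,-31,55,148,0,0,0]
    - [-1,-31,61,148,0,0,0]
    - [-1,-31,64,148,0,0,0]
    - [-1,-31,66,148,0,0,0]
    - [-1,-31,66,148,0,0,0]

```text
time_s: 21.8
eef_pos: [0.4402, -0.0312, 0.0316]
eef_rot: [-180.0, -0.0, 81.1]
ft_force: [-1.2, -0.2, -0.0]
grip_width: 0.0003
gripper_force: 0.0
```

>>> drive_tool:
  moves:
    - [-1,0,0.5,0,0,0,0]
    - [-1,0,1,0,0,0,0]
    - [-1,0,1.5,0,0,0,0]
    - [-1,0,2,0,0,0,0]
    - [-1,0,2.5,0,0,0,0]
    - [-1,0,3,0,0,0,0]
    - [-1,0,3,0,0,0,0]
    - [-1,0,3,0,0,0,0]
    - [-1,0,3,0,0,0,0]
    - [-1,0,3,0,0,0,0]

```text
time_s: 23.05
eef_pos: [0.4432, -0.0317, 0.0316]
eef_rot: [-180.0, -0.0, 81.1]
ft_force: [0.3, 0.0, -0.4]
grip_width: 0.0004
gripper_force: 0.0
```

>>> drive_tool:
  moves:
    - [-1,0,0.5,0,0,0,0]
    - [-1,0,1,0,0,0,0]
    - [-1,0,1.5,0,0,0,0]
    - [-1,0,2,0,0,0,0]
    - [-1,0,2.5,0,0,0,0]
    - [-1,0,2.5,0,0,0,0]
    - [-1,0,2.5,0,0,0,0]
    - [-1,0,2.5,0,0,0,0]
    - [-1,0,2.5,0,0,0,0]
    - [-1,0,2.5,0,0,0,0]

```text
time_s: 24.3
eef_pos: [0.4451, -0.032, 0.0315]
eef_rot: [-179.9, -0.0, 81.1]
ft_force: [-4.5, 0.4, 4.3]
grip_width: 0.0001
gripper_force: 2.6
```

>>> drive_tool:
  moves:
    - [-1,0,0.7,0,0,0,0]
    - [-1,0,1.5,0,0,0,0]
    - [-1,0,1.5,0,0,0,0]
    - [-1,0,1.5,0,0,0,0]
    - [-1,0,-2,0,0,0,0]
    - [-1,0,-20,0,0,0,0]
    - [-1,0,-35,-10,0,0,0]
    - [-1,0,-50,-60,0,0,0]
    - [-1,0,-60,-110,0,0,0]
    - [-1,0,-70,-150,0,0,0]

```text
time_s: 25.55
eef_pos: [0.3767, -0.0213, 0.1837]
eef_rot: [179.9, -0.1, 81.1]
ft_force: [0.8, -0.1, 0.1]
grip_width: -0.0001
gripper_force: 0.0
```

```bash
sleep 0; python3 look.py w8.png; python3 look.py w9.png
```

```text
25.55 tcp [-0.1153 -0.0588] [ 0.3767 -0.0213  0.1837] [ 1.7985e+02 -5.0000e-02  8.1100e+01] [ 0.8 -0.1  0.1] 36.96
board 18552 [[-33.70000076293945, 35.79999923706055], [-33.0, -148.1999969482422], [38.599998474121094, -148.0], [37.900001525878906, 36.099998474121094]] 0.0457
fence 9585 [[30.100000381469727, 78.4000015258789], [31.299999237060547, -206.3000030517578], [70.0999984741211, -206.1999969482422], [68.9000015258789, 78.5999984741211]] 0.0518
wide 3689 [[-27.799999237060547, -199.60000610351562], [52.20000076293945, -200.0], [52.400001525878906, -144.10000610351562], [-27.5, -143.8000030517578]] 0.0656
25.6 tcp [-0.1149 -0.0587] [ 0.3771 -0.0213  0.1885] [ 1.7956e+02 -9.0000e-02  8.1110e+01] [-1.  -0.1  4.6] 6.17
board 17757 [[-33.599998474121094, 35.70000076293945], [-33.20000076293945, -143.6999969482422], [38.5, -143.5], [38.099998474121094, 35.900001525878906]] 0.0457
fence 9323 [[30.299999237060547, 80.0], [32.400001525878906, -201.1999969482422], [70.0, -200.89999389648438], [68.0, 80.30000305175781]] 0.0518
wide 3733 [[-27.5, -141.89999389648438], [-27.100000381469727, -201.89999389648438], [51.099998474121094, -201.3000030517578], [50.70000076293945, -141.39999389648438]] 0.0656
```

```bash
python3 -c "
from plant import r
print(r.finish_job())"
```

```text
the job is handed in; nothing more can be done
None
```

The job is handed in, though no verdict came back: the last images show the wide stop down, the narrow one standing back when last imaged before the final push, and the board's end against the wide stop and its edge flush with the fence (about 25.6 s used).

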